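# Find the spacer that fits the cell holder

### The arm

A 6-joint arm with a two-finger parallel gripper is mounted at the origin on a cart in front of the work surface, level with it; the furniture and walls round the work are solid. World frame = base frame: x ahead of the robot, y to its left, z up, the work surface at z = 0. Lengths are in m, angles in degrees, forces in N, time in s.
With the tool pointing down it reaches from about 0.275 to 0.875 m from the base axis. Payload 12.5 kg.
Tool frame: the origin (TCP) lies midway between the tips of the shut fingers; the grasp point (between the pads) lies 19 mm behind it (pinch_z is the distance from the TCP to the grasp point, in m); z points along the fingers, y is the direction in which the jaws open and shut (so a half turn about z gives the same grasp; the last joint's range is limited). The gripper opens to 85 mm and grips with 20 to 120 N. Pads are 22 mm wide; open, the fingers measure 114 mm over their backs; the gripper's body (76 mm by 85 mm) begins 54 mm behind the grasp point. The pads swing forward as they close: fully open they stand 13 mm farther back than shut.
Start: joints at [-4.847, 20.094, 94.641, -0, 65.266, -4.847], TCP at [0.55, 0, 0.231] pointing down, gripper open.
Joint ranges: [-157.81, 157.81], [-45, 120.19], [0.68, 151.7], [-89.99, 269.99], [4.06, 180], [-164.3, 164.3]. Speed limits (degrees/s): [127.2, 127.2, 159.86, 180, 180, 180].

### API

Orientations are given as [roll, pitch, yaw] about the fixed x, y, z axes, in that order (R = Rz(yaw) Ry(pitch) Rx(roll)).
In Python, from station import observe, camera, job_done, pinch_z gives the robot as it stands.
- The arm moves only by the shell command python3 -m handwheel 'ROWS' [FORCE]. ROWS is JSON, a list of rows, each an object with "dp": the shift along the tool's x, y, z in m, a list of three; "turn": the turn about the tool's z in degrees; "hand": the closure in counts, from 0 (fully open) to 255 (shut). In form: [{"dp": [dx, dy, dz], "turn": turn, "hand": hand}, ...]. A call has 1 to 5 rows; each row is the pose to reach, as a shift and turn from the pose commanded when the call began, along the tool's axes at that moment; what a row does not reach only later rows make up. A row lasts 1/12 s, in which the tool goes at most 41.7 mm and 7.16 degrees, less where a joint would pass 70% of its speed; a pose out of reach is approached as far as the arm can. A call with a gripper value outside its range is refused whole. The fingers move at their own pace and stop on an object; FORCE is the grip in N (left out, the last holds). Time passes only in rows, so rows that repeat a pose let the fingers close. It gives the time, the measured TCP pose, the force and the opening at its end, in the units of the state.
- observe(): the state, without advancing time (a new reading comes with each control period).
- camera(name): name is "scene" or "side" or "wrist"; returns a dict with "pixels" (480x640x3 uint8, red, green, blue), "K" (3x3 intrinsics, pixels), "rvec" (rotation vector, rad) and "tvec" (3), from world to camera coordinates, as OpenCV has them; the wrist camera has in their place "tool_from_camera" (4x4, takes a point from camera to tool coordinates, whose origin is the TCP and whose axes are the flange's). Camera axes: x right, y down, z forward; pixel columns grow to the right and rows downward; lengths in m; the calibration is good to about 2 mm. A picture is of the moment at which its call begins: read the wrist's pose just before it. There is no depth.
- job_done(): hands the job in, once; it reports no verdict.
The state is a dict: "t": time; "q": joint angles; "qd": joint speeds; "joint_torque": joint torques, N m; "tool_pos": TCP position; "eef_rot": TCP orientation; "force": force on the tool from outside, world axes, zero at the start; "ft_torque": the same for the moment, N m; "width": finger opening in m.
Only numpy, scipy, OpenCV 4.12 (cv2) and the standard library are available. Lean on these libraries where they do the work, as an engineer would, in place of code of your own. Each camera call takes 0.05 s, during which the arm holds its last target.

### The job

The jaws of the cell holder were changed and nobody noted the gap. Try the spacers in the gap, feeling gently and never forcing one, until you find the one that slides in snugly and sits flush, its metal block level with the jaw tops, and leave it seated there, square and upright. Leave the other two spacers on the worktop away from the holder, and do not disturb the beaker or the jar.

Things in the scene. Friction and masses are not known exactly. Their poses are not given: they have to be found in the camera images.
- holder_gap (a point): Nominal middle of the gap between the steel jaws of the fixed cell holder, level with the jaw tops, 50 mm above the worktop; x along the gap (50 mm long, housings at both ends), y across its width, z up. The true middle of the gap lies up to 2.5 mm to either side (y) of this point. Jaws are rigid, bear at most 40 N and reach 27 mm or more to each side.
- holder_seat (a point): Nominal middle of the seat, 28 mm below holder_gap, same axes. Here the gap narrows by 1.8 mm on each side. The right spacer rests on it, block top level with the jaw tops. A thicker spacer does not enter the gap; a thinner one is loose and drops past the seat to a floor 8 mm lower, or hangs askew on one side.
- holder: The fixed cell holder: grey base plate 196 (x) x 90 (y) x 10 mm, two white housings on it, tops 53 mm above the worktop, steel jaws between them. One of three jaw sets is fitted, not known which: the gap is 11.2, 16.2 or 21.2 mm wide, for the 10, 15 or 20 mm spacer. (jaw_a, jaw_b, jaw_c in the rules.) Origin: centre of underside.
- spacer_10_grip (a point): Spacer 10 mm thick, loose, 50 to 100 g, upright: aluminium block 40 (x) x 10 (y, thickness) x 28 mm (z), on top of it a yellow grip fin 26 (x) x 10 (y) x 46 mm (z). This point is the place to grip, in the middle of the fin, 62 mm above the foot, 34 mm above the block's top, 12 mm below the fin's top. x along the block, y across its thickness, z up.
- spacer_10_foot (a point): The centre of the underside of the 10 mm spacer (yellow fin), same axes.
- spacer_15_grip (a point): Spacer 15 mm thick, loose, 50 to 100 g, upright: aluminium block 40 (x) x 15 (y, thickness) x 28 mm (z), on top of it a blue grip fin 26 (x) x 10 (y) x 46 mm (z). This point is the place to grip, in the middle of the fin, 62 mm above the foot, 34 mm above the block's top, 12 mm below the fin's top. x along the block, y across its thickness, z up.
- spacer_15_foot (a point): The centre of the underside of the 15 mm spacer (blue fin), same axes.
- spacer_20_grip (a point): Spacer 20 mm thick, loose, 50 to 100 g, upright: aluminium block 40 (x) x 20 (y, thickness) x 28 mm (z), on top of it a red grip fin 26 (x) x 10 (y) x 46 mm (z). This point is the place to grip, in the middle of the fin, 62 mm above the foot, 34 mm above the block's top, 12 mm below the fin's top. x along the block, y across its thickness, z up.
- spacer_20_foot (a point): The centre of the underside of the 20 mm spacer (red fin), same axes.
- beaker: Clear empty beaker, 72 mm wide, 85 mm high, loose; origin at the centre of its underside. Leave it alone.
- jar: White jar with a green lid, 62 mm wide, 89 mm high, loose; origin at the centre of its underside. Leave it alone.
There are look-alikes about, which are no part of the job. Several things look just like the part that bears spacer_10_grip: the one meant starts farthest from the robot's base.

How it is judged:
By the outcome, as a careful person would: the job done as asked, in the order asked, and still so for the second after the job is handed in, with the robot touching nothing.
It also fails if it takes over 64 s, if anything falls off the work surface, if the arm or the gripper's body presses on something with over 40 N, if the wrist force passes 120 N, or if a joint passes its speed limit or range.

## Working session

There is one attempt and no reset: what is moved stays moved. The work goes in short steps, Python scripts to look and compute and a shell command to move; the robot and the scene stay as the last step left them, time stands still between calls to the robot, and variables do not carry over. Pictures are saved under pics/ and viewed, and the job is handed in when it is done.

```bash
ls; mkdir -p pics
python3 - <<'E'
from station import observe,camera,pinch_z
import cv2,numpy as np
print(pinch_z,observe())
for n in("scene","side","wrist"):
    c=camera(n);cv2.imwrite(f"pics/a_{n}.png",c["pixels"][:,:,::-1])
    print(n,{k:np.round(v,4).tolist() for k,v in c.items() if k!="pixels"})
E
```

```text
pics
0.0187 {'t': 0.0, 'q': array([-4.84660081e+00,  2.01235466e+01,  9.46769797e+01,  8.55839377e-04,
        6.52672016e+01, -4.84724641e+00]), 'qd': array([-0.08046623,  0.06946437, -0.04792825,  0.05635707,  0.03331184,
       -0.0517017 ]), 'joint_torque': array([ 1.33101348e-03, -5.06107914e+01, -2.91406649e+01,  6.01447425e-06,
        4.57781483e-03,  4.96419239e-05]), 'tool_pos': array([5.49662266e-01, 6.37911536e-05, 2.30765794e-01]), 'eef_rot': array([-1.79932580e+02, -6.49710594e-03,  9.00002832e+01]), 'force': array([-0.72655047,  0.15602507, -0.21622181]), 'ft_torque': array([-0.02040859,  0.012815  , -0.01603088]), 'width': 0.0854204173013945}
scene {'K': [[591.796, 0.0, 314.2173], [0.0, 591.796, 244.4214], [0.0, 0.0, 1.0]], 'rvec': [2.1908, -0.7252, 0.3011], 'tvec': [-0.4187, 0.3304, 0.9169]}
side {'K': [[552.2629, 0.0, 324.646], [0.0, 552.2629, 245.0144], [0.0, 0.0, 1.0]], 'rvec': [1.989, -0.0025, -0.0066], 'tvec': [-0.5756, 0.0749, 0.8282]}
wrist {'K': [[378.9167, 0.0, 310.8616], [0.0, 378.9167, 245.7228], [0.0, 0.0, 1.0]], 'tool_from_camera': [[0.0, -0.9483, -0.3175, 0.0825], [1.0, 0.0003, -0.0009, 0.0006], [0.0009, -0.3175, 0.9483, -0.1433], [0.0, 0.0, 0.0, 1.0]]}
```

View pics/a_scene.png

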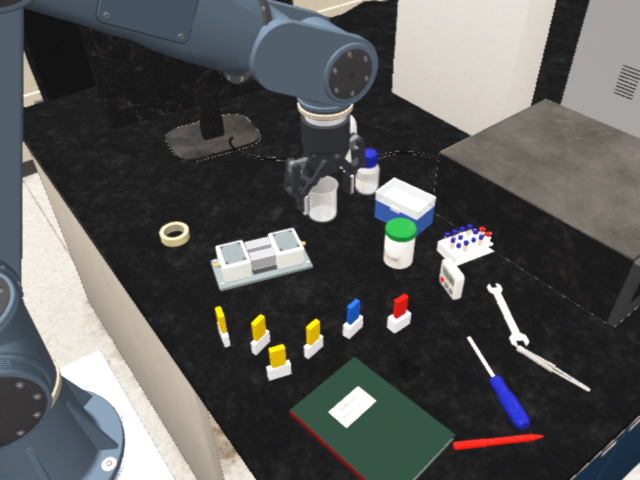

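View pics/a_side.png

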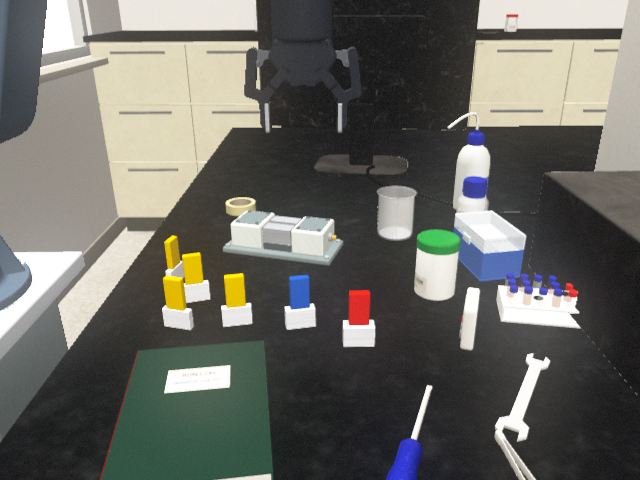

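View pics/a_wrist.png

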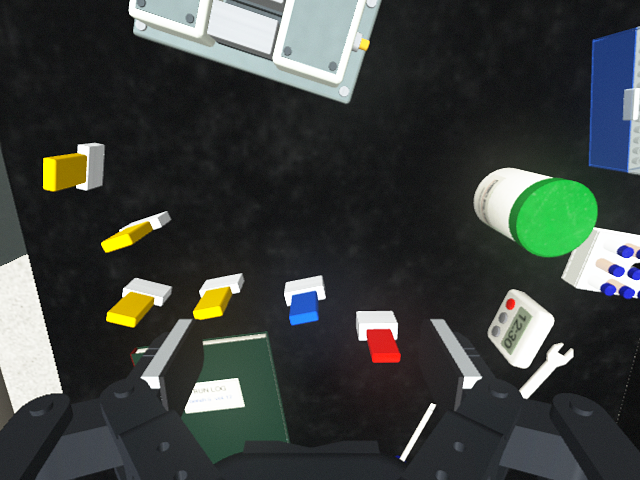

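Scene: four yellow-finned spacers (side px (173,255), (193,275), (176,300), (236,298)), one blue (300,300), one red (359,318); the holder is at side px (283,235). I'll compute positions.

```bash
cat > h.py <<'E'
from station import observe,camera,pinch_z
import cv2,numpy as np
from scipy.spatial.transform import Rotation as R
def Rt(c,s):
    "camera->world: returns R,origin"
    if "rvec" in c:
        r=R.from_rotvec(np.array(c["rvec"]).ravel()).as_matrix()
        return r.T,-r.T@np.array(c["tvec"]).ravel()
    T=np.array(c["tool_from_camera"]);Rw=R.from_euler("xyz",s["eef_rot"],degrees=True).as_matrix()
    return Rw@T[:3,:3],Rw@T[:3,3]+s["tool_pos"]
def px2w(c,s,uv,z):
    r,o=Rt(c,s);d=r@(np.linalg.inv(c["K"])@np.array([uv[0],uv[1],1.]))
    return o+d*(z-o[2])/d[2]
def w2px(c,s,p):
    r,o=Rt(c,s);q=c["K"]@(r.T@(np.array(p)-o));return q[:2]/q[2]
def shot(n,name=None):
    s=observe();c=camera(n)
    if name: cv2.imwrite(f"pics/{name}.png",c["pixels"][:,:,::-1])
    return c,s
E
python3 - <<'E'
from h import *
c,s=shot("side")
for n,uv in dict(y1=(175,274),y2=(195,299),y3=(178,327),y4=(237,325),b=(300,327),r=(359,345)).items():
    p=px2w(c,s,uv,0);print(n,p.round(3),np.hypot(*p[:2]).round(3))
for uv in [(224,251),(328,262),(345,240),(245,228)]: print(px2w(c,s,uv,0.008).round(3))
c,s=shot("wrist")
# fin top centres z=.074
for n,uv in dict(y1=(65,172),y2=(120,240),y3=(125,315),y4=(208,305),b=(303,312),r=(384,349)).items():
    p=px2w(c,s,uv,0.068);print(n,p.round(3),np.hypot(*p[:2]).round(3))
cv2.imwrite("pics/b_crop.png",cv2.resize(c["pixels"][120:380,20:420,::-1],None,fx=2,fy=2,interpolation=3))
E
```

```text
y1 [0.335 0.066 0.   ] 0.342
y2 [ 0.385 -0.016  0.   ] 0.385
y3 [ 0.378 -0.092  0.   ] 0.389
y4 [ 0.457 -0.087  0.   ] 0.466
b [ 0.543 -0.093  0.   ] 0.551
r [ 0.619 -0.136  0.   ] 0.634
[0.403 0.136 0.008]
[0.581 0.091 0.008]
[0.612 0.181 0.008]
[0.425 0.241 0.008]
y1 [0.353 0.042 0.068] 0.356
y2 [ 0.388 -0.015  0.068] 0.388
y3 [ 0.381 -0.086  0.068] 0.391
y4 [ 0.457 -0.076  0.068] 0.464
b [ 0.543 -0.083  0.068] 0.549
r [ 0.619 -0.122  0.068] 0.631
```

View pics/b_crop.png

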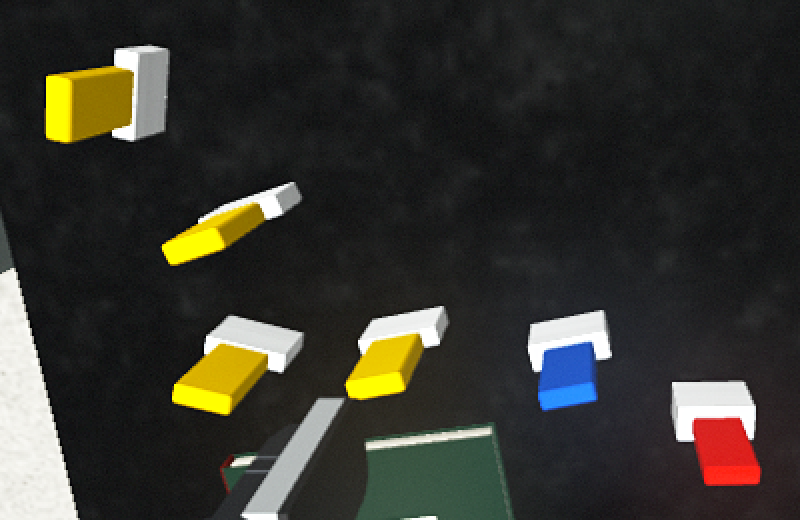

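The four yellow candidates are at wrist-crop px (90,100), (215,225), (225,375) and (395,365). The last, 0.465 m from the base (the others are at 0.39 m or less), is the true spacer_10, and the crop confirms it. Next I'll look straight down on the gap.

```bash
python3 -m handwheel '[{"dp":[0.03,-0.015,0],"turn":0,"hand":0},{"dp":[0.06,-0.03,0],"turn":0,"hand":0},{"dp":[0.08,-0.045,0],"turn":0,"hand":0},{"dp":[0.08,-0.045,0],"turn":0,"hand":0},{"dp":[0.08,-0.045,0],"turn":0,"hand":0}]'
python3 - <<'E'
from h import *
c,s=shot("wrist","c_w")
print(s["tool_pos"],s["eef_rot"])
cv2.imwrite("pics/c_crop.png",cv2.resize(c["pixels"][20:260,180:440,::-1],None,fx=2.5,fy=2.5,interpolation=3)[:600,:800])
E
```

```text
t: 0.67
tool_pos: [0.5047, 0.0807, 0.2315]
eef_rot: [180.0, 0.0, 90.1]
force: [0.7, -0.9, 0.5]
width: 0.0852
[0.50465728 0.08071742 0.23146211] [1.79986852e+02 5.40782077e-03 9.01083303e+01]
```

View pics/c_w.png

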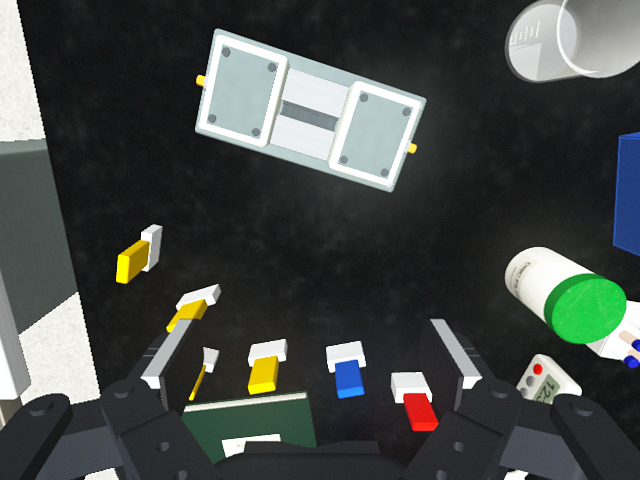

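View pics/c_crop.png

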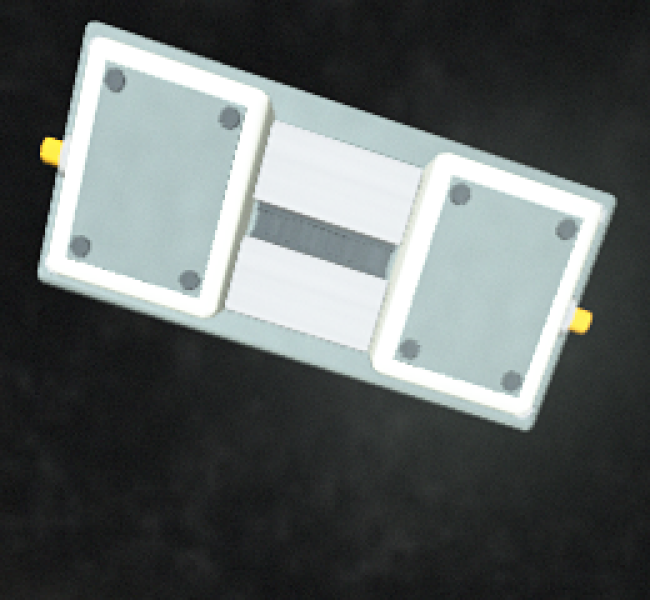

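The gap is the dark band at wrist px (310,116). I'll rectify the z=0.05 plane and measure its width and pose.

```bash
cat > gap.py <<'E'
from h import *
def rect(c,s,z,cx,cy,half,sc):
    # rectified world-plane image: col = (x-cx+half)*sc, row=(cy+half-y)*sc
    w=np.array([[cx-half,cy+half],[cx+half,cy+half],[cx+half,cy-half],[cx-half,cy-half]])
    src=np.array([w2px(c,s,[*p,z]) for p in w],np.float32)
    n=2*half*sc;dst=np.array([[0,0],[n,0],[n,n],[0,n]],np.float32)
    return cv2.warpPerspective(c["pixels"],cv2.getPerspectiveTransform(src,dst),(int(n),int(n)),flags=cv2.INTER_CUBIC)
E
python3 - <<'E'
from gap import *
c,s=shot("wrist")
o=px2w(c,s,(310,116),0.05);print(o)
sc=5000;im=rect(c,s,.05,o[0],o[1],.06,sc);cv2.imwrite("pics/d_rect.png",im[:,:,::-1])
# holder base corners z=.01 and housing corners
for uv in [(216,29),(426,98),(391,191),(195,131)]: print(px2w(c,s,uv,.01).round(4))
g=cv2.cvtColor(im,cv2.COLOR_RGB2GRAY).astype(float)
# direction estimate: scan angle profiles
ctr=np.array([300,300.])
best=None
for a in np.arange(8,26,.25):
    t=np.radians(a);u=np.array([np.cos(t),np.sin(t)]);v=np.array([-np.sin(t),np.cos(t)])
    L=np.arange(-60,61,2);W=np.arange(-110,111)
    P=ctr+L[:,None,None]*u+W[None,:,None]*v
    pr=cv2.remap(g.astype(np.float32),P[...,0].astype(np.float32),P[...,1].astype(np.float32),1).mean(0)
    d=np.gradient(cv2.GaussianBlur(pr[None],(5,1),1)[0]);q=d.max()-d.min()
    if best is None or q>best[0]: best=(q,a,pr,d,W)
q,a,pr,d,W=best
print("angle",-a)
def sub(i,d):
    y=abs(d);return W[i]+.5*(y[i-1]-y[i+1])/(y[i-1]-2*y[i]+y[i+1])
i0,i1=d.argmin(),d.argmax();e0,e1=sub(i0,d),sub(i1,d)
print("edges mm",e0/sc*1e3,e1/sc*1e3,"width",(e1-e0)/sc*1e3)
print(np.c_[W,pr][60:160:4].round(0).tolist())
t=np.radians(a);m=ctr+(e0+e1)/2*np.array([-np.sin(t),np.cos(t)])
print("mid world",o[0]-.06+m[0]/sc,o[1]+.06-m[1]/sc)
E
```

```text
[0.50482586 0.16468264 0.05      ]
[0.4246 0.235  0.01  ]
[0.6089 0.1803 0.01  ]
[0.5832 0.0963 0.01  ]
[0.3987 0.1518 0.01  ]
angle -16.75
edges mm -6.167850494384766 5.3364052176475525 width 11.504255712032318
[[-50.0, 239.0], [-46.0, 238.0], [-42.0, 239.0], [-38.0, 242.0], [-34.0, 242.0], [-30.0, 163.0], [-26.0, 122.0], [-22.0, 132.0], [-18.0, 126.0], [-14.0, 133.0], [-10.0, 136.0], [-6.0, 135.0], [-2.0, 136.0], [2.0, 136.0], [6.0, 135.0], [10.0, 136.0], [14.0, 135.0], [18.0, 135.0], [22.0, 127.0], [26.0, 167.0], [30.0, 241.0], [34.0, 239.0], [38.0, 239.0], [42.0, 239.0], [46.0, 238.0]]
mid world 0.5049456665969491 0.16508072209201544
```

View pics/d_rect.png

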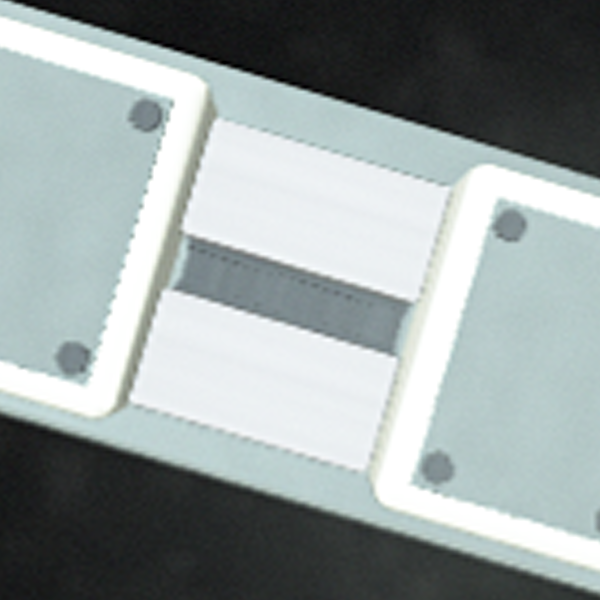

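The gap is 11.5 mm by sight, so the 11.2 mm jaw set is fitted and the 10 mm spacer is the one to try first. The gap axis is at −16.7°. Next I'll look at spacer_10 from overhead.

```bash
python3 -m handwheel '[{"dp":[-0.04,-0.008,0],"turn":0,"hand":0},{"dp":[-0.08,-0.016,0],"turn":0,"hand":0},{"dp":[-0.12,-0.024,0],"turn":0,"hand":0},{"dp":[-0.16,-0.032,0],"turn":0,"hand":0},{"dp":[-0.2,-0.04,0],"turn":0,"hand":0}]' && python3 -m handwheel '[{"dp":[-0.035,-0.008,0],"turn":0,"hand":0},{"dp":[-0.035,-0.008,0],"turn":0,"hand":0},{"dp":[-0.035,-0.008,0],"turn":0,"hand":0},{"dp":[-0.035,-0.008,0],"turn":0,"hand":0}]'
python3 - <<'E'
from gap import *
c,s=shot("wrist","e_w")
print(s["tool_pos"],s["eef_rot"])
im=rect(c,s,.074,.457,-.08,.06,5000);cv2.imwrite("pics/e_rect.png",im[:,:,::-1])
E
```

```text
t: 1.18
tool_pos: [0.4645, -0.1227, 0.2314]
eef_rot: [180.0, 0.0, 89.9]
force: [1.0, 0.8, -0.1]
width: 0.0852
t: 1.52
tool_pos: [0.457, -0.1554, 0.2312]
eef_rot: [-180.0, -0.0, 89.9]
force: [0.9, 0.3, 0.1]
width: 0.0854
[ 0.457028   -0.15543871  0.2311694 ] [-1.79991638e+02 -1.19947286e-02  8.99155673e+01]
```

View pics/e_w.png

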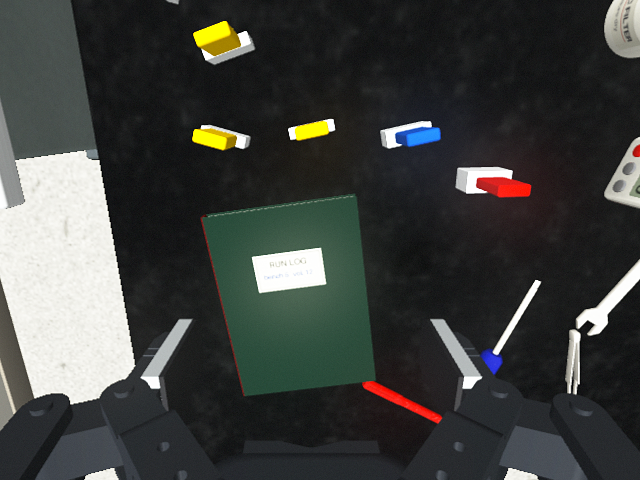

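View pics/e_rect.png

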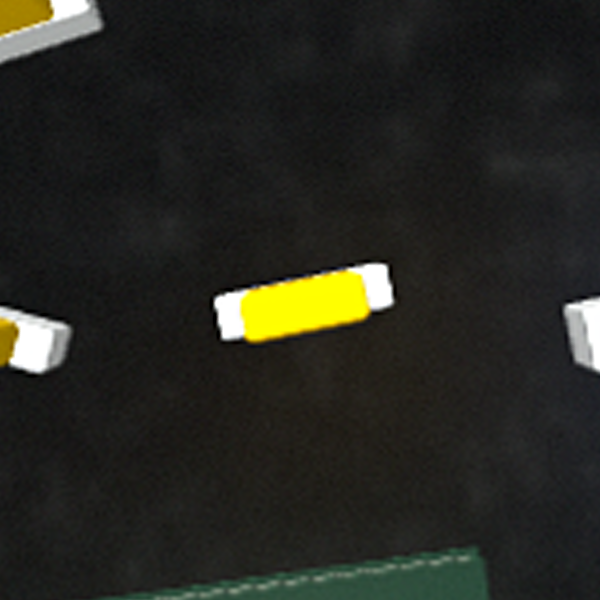

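The overhead view shows the chosen yellow spacer at px (312,130), upright, with clear room around it. I'll measure its pose.

Run:
```python
from gap import *
c,s=shot("wrist")
im=rect(c,s,.074,.457,-.08,.06,5000)
h=cv2.cvtColor(im,cv2.COLOR_RGB2HSV)
m=cv2.inRange(h,(20,120,100),(38,255,255));m[:, :200]=0
k=max(cv2.findContours(m,0,2)[0],key=cv2.contourArea);print(cv2.minAreaRect(k))
(x,y),wh,a=cv2.minAreaRect(k);print(.457-.06+x/5000,-.08+.06-y/5000,np.array(wh)/5)
# side camera check, predicted foot
cs,_=shot("side");print(w2px(cs,None,[.457-.06+x/5000,-.02-y/5000,0]),w2px(cs,None,[.457-.06+x/5000,-.02-y/5000,.074]))
```

```text
((303.09588623046875, 304.9674987792969), (55.18428421020508, 130.6136932373047), 78.40782928466797)
0.4576191772460938 -0.08099349975585937 [11.03685684 26.12273865]
[237.95221158 322.50699851] [234.01620982 274.04365807]
```

```bash
python3 -m handwheel '[{"dp":[0.03,0,0],"turn":7,"hand":100},{"dp":[0.06,0,0],"turn":14,"hand":100},{"dp":[0.0746,0.0006,0],"turn":21,"hand":100},{"dp":[0.0746,0.0006,0],"turn":28,"hand":100},{"dp":[0.0746,0.0006,0],"turn":35,"hand":100}]' 30 && python3 -m handwheel '[{"dp":[0,0,0],"turn":7,"hand":100},{"dp":[0,0,0],"turn":14,"hand":100},{"dp":[0,0,0.02],"turn":21,"hand":100},{"dp":[0,0,0.04],"turn":28,"hand":100},{"dp":[0,0,0.06],"turn":35,"hand":100}]' && python3 -m handwheel '[{"dp":[0,0,0.01],"turn":5,"hand":100},{"dp":[0,0,0.02],"turn":8.6,"hand":100},{"dp":[0,0,0.02],"turn":8.6,"hand":100},{"dp":[0,0,0.02],"turn":8.6,"hand":100}]'
python3 - <<'E'
from gap import *
c,s=shot("wrist","f_w");print(s["tool_pos"],s["eef_rot"],s["width"],s["q"].round(1))
E
```

```text
t: 2.08
tool_pos: [0.4578, -0.0786, 0.2314]
eef_rot: [180.0, -0.0, 54.8]
force: [-0.6, -0.9, 0.1]
width: 0.0518
t: 2.5
tool_pos: [0.4579, -0.0795, 0.1708]
eef_rot: [180.0, -0.0, 19.8]
force: [-0.2, 0.0, 0.1]
width: 0.0519
t: 2.83
tool_pos: [0.4576, -0.0797, 0.1513]
eef_rot: [-180.0, 0.0, 11.6]
force: [-0.3, -0.8, -0.1]
width: 0.0521
[ 0.45761158 -0.07970588  0.15126196] [-1.79980069e+02  3.64850908e-02  1.15906700e+01] 0.052123391771765636 [-15.6  17.6 111.3   0.   51.1  62.8]
```

View pics/f_w.png

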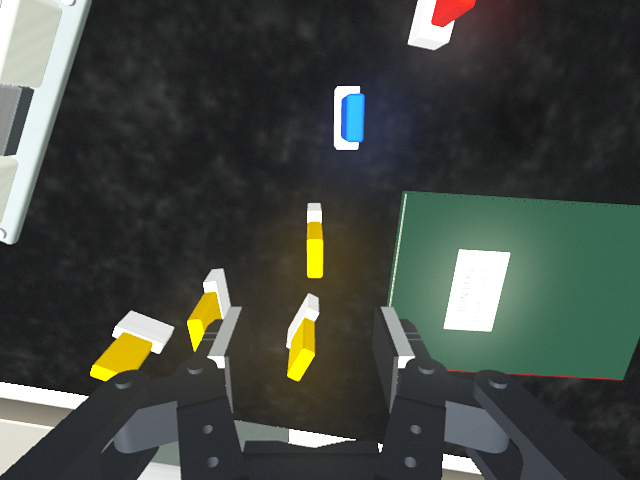

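The fin is centred between the pads (px (315,250)) and aligned. I'll descend and close.

```bash
python3 -m handwheel '[{"dp":[0,0.001,0.025],"turn":0.2,"hand":100},{"dp":[0,0.001,0.05],"turn":0.2,"hand":100},{"dp":[0,0.001,0.08],"turn":0.2,"hand":100},{"dp":[0,0.001,0.1],"turn":0.2,"hand":100},{"dp":[0,0.001,0.108],"turn":0.2,"hand":100}]' 30 && python3 -m handwheel '[{"dp":[0,0,0],"turn":0,"hand":130},{"dp":[0,0,0],"turn":0,"hand":170},{"dp":[0,0,0],"turn":0,"hand":255},{"dp":[0,0,0],"turn":0,"hand":255},{"dp":[0,0,0],"turn":0,"hand":255}]' 30 && python3 -m handwheel '[{"dp":[0,0,0],"turn":0,"hand":255},{"dp":[0,0,0],"turn":0,"hand":255},{"dp":[0,0,0],"turn":0,"hand":255}]'
python3 - <<'E'
from gap import *
c,s=shot("wrist","g_w");print(s["tool_pos"],s["eef_rot"],s["width"],s["force"])
E
```

```text
t: 3.3
tool_pos: [0.4571, -0.081, 0.0417]
eef_rot: [-179.9, 0.1, 11.3]
force: [-0.8, 0.4, -0.8]
width: 0.052
t: 3.72
tool_pos: [0.4587, -0.0816, 0.0447]
eef_rot: [179.9, -0.1, 11.2]
force: [-1.1, 0.3, 9.1]
width: 0.0094
t: 3.97
tool_pos: [0.4587, -0.0816, 0.0447]
eef_rot: [179.9, -0.1, 11.2]
force: [-1.0, 1.0, 9.6]
width: 0.0094
[ 0.45872885 -0.08161844  0.04472154] [ 1.79930734e+02 -1.35584477e-01  1.12094340e+01] 0.009361945678832868 [-1.01341381  1.00624436  9.56432825]
```

View pics/g_w.png

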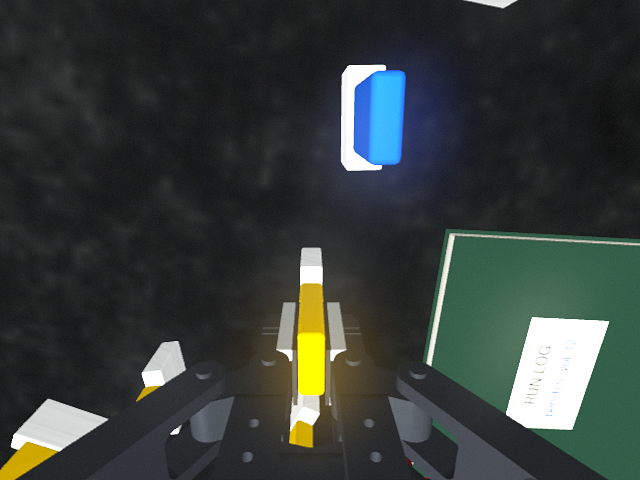

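```bash
python3 -m handwheel '[{"dp":[0,0,-0.01],"turn":0,"hand":255},{"dp":[0,0,-0.03],"turn":0,"hand":255},{"dp":[0,0,-0.06],"turn":0,"hand":255},{"dp":[0,0,-0.09],"turn":0,"hand":255},{"dp":[0,0,-0.1],"turn":0,"hand":255}]' && python3 -m handwheel '[{"dp":[0.014,-0.035,0],"turn":6,"hand":255},{"dp":[0.028,-0.07,0],"turn":12,"hand":255},{"dp":[0.042,-0.105,0],"turn":18,"hand":255},{"dp":[0.056,-0.14,0],"turn":24,"hand":255},{"dp":[0.07,-0.175,0],"turn":27.9,"hand":255}]'
python3 - <<'E'
from gap import *
s=observe();print(s["tool_pos"],s["eef_rot"],s["width"],s["force"])
Rw=R.from_euler("xyz",s["eef_rot"],degrees=True).as_matrix()
print(Rw.T@(np.array([.5045,.1652,s["tool_pos"][2]])-s["tool_pos"]))
E
```

```text
t: 4.43
tool_pos: [0.4592, -0.0817, 0.1478]
eef_rot: [179.9, -0.3, 11.2]
force: [0.7, -0.4, -0.8]
width: 0.01
t: 4.85
tool_pos: [0.4923, 0.1057, 0.1437]
eef_rot: [-180.0, -0.0, -17.0]
force: [-0.2, -0.3, -0.2]
width: 0.0093
[0.49234215 0.10567356 0.14371085] [-1.79990427e+02 -2.43992341e-02 -1.70364794e+01] 0.009323781582090226 [-0.17947256 -0.33593475 -0.17778903]
[-5.81573819e-03 -6.04763351e-02  7.62762154e-06]
```

```bash
python3 -m handwheel '[{"dp":[-0.003,-0.03,0],"turn":0,"hand":255},{"dp":[-0.0058,-0.0605,0],"turn":0,"hand":255},{"dp":[-0.0058,-0.0605,0.015],"turn":0,"hand":255},{"dp":[-0.0058,-0.0605,0.03],"turn":0,"hand":255},{"dp":[-0.0058,-0.0605,0.03],"turn":0,"hand":255}]'
python3 - <<'E'
from gap import *
c,s=shot("wrist","i_w");print(s["tool_pos"],s["eef_rot"],s["width"],s["force"])
cs,_=shot("side");cv2.imwrite("pics/i_side.png",cv2.resize(cs["pixels"][120:280,200:380,::-1],None,fx=3.5,fy=3.5,interpolation=3))
E
```

```text
t: 5.27
tool_pos: [0.5027, 0.1637, 0.1112]
eef_rot: [179.9, 0.2, -16.6]
force: [-0.5, -0.6, -2.1]
width: 0.0098
[0.502682   0.16371363 0.11118161] [179.88896465   0.19513889 -16.63463157] 0.009789740842488197 [-0.51962845 -0.57308658 -2.09508367]
```

View pics/i_w.png

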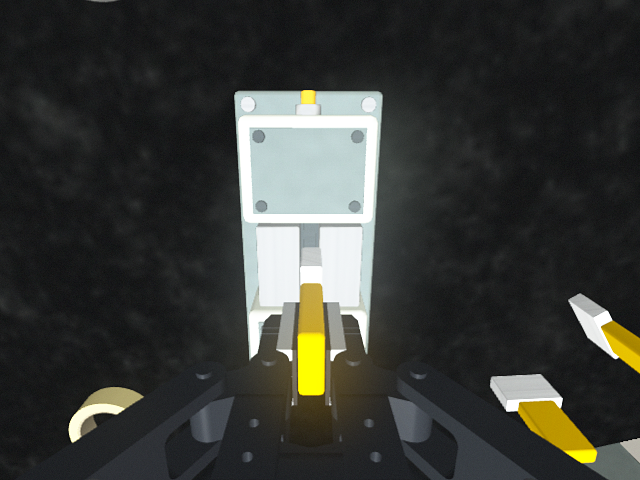

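View pics/i_side.png

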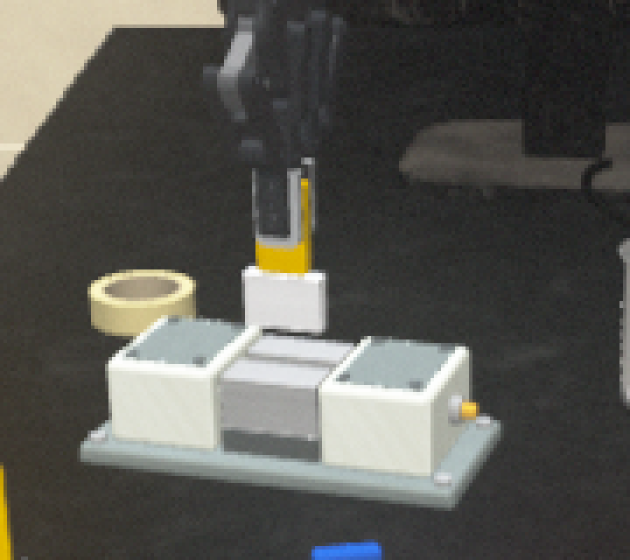

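Run:
```python
from gap import *
c,s=shot("wrist")
cv2.imwrite("pics/j_crop.png",cv2.resize(c["pixels"][215:315,245:380,::-1],None,fx=5.9,fy=5.9,interpolation=3))
g=cv2.cvtColor(c["pixels"],cv2.COLOR_RGB2GRAY).astype(int)
for r in (230,235,240,244,256,262,268): print(r,g[r,294:330].tolist())
tip=s["tool_pos"][2]
def tooly(u,v,z):
    p=px2w(c,s,(u,v),z);Rw=R.from_euler("xyz",s["eef_rot"],degrees=True).as_matrix();return (Rw.T@(p-s["tool_pos"]))
for u in (300,320): print(tooly(u,238,.05))
print(tooly(311,262,tip-.0447+.028))
```

```text
230 [244, 243, 243, 247, 245, 199, 138, 151, 158, 145, 151, 153, 157, 158, 154, 157, 156, 155, 155, 155, 157, 158, 157, 158, 152, 161, 233, 245, 243, 243, 245, 243, 244, 243, 244, 244]
235 [242, 243, 243, 245, 246, 206, 144, 150, 158, 144, 152, 157, 159, 160, 158, 159, 159, 159, 160, 160, 161, 158, 158, 156, 157, 168, 234, 244, 243, 245, 244, 244, 244, 243, 244, 244]
240 [243, 243, 243, 245, 246, 205, 141, 150, 158, 143, 149, 156, 155, 156, 159, 157, 159, 160, 158, 154, 159, 147, 155, 158, 155, 170, 235, 244, 243, 244, 244, 244, 244, 243, 245, 243]
244 [243, 243, 244, 246, 246, 209, 144, 147, 158, 145, 152, 161, 161, 162, 160, 160, 160, 159, 162, 162, 160, 152, 155, 158, 155, 175, 236, 243, 243, 244, 244, 244, 244, 244, 245, 245]
256 [243, 244, 244, 245, 245, 227, 160, 164, 195, 200, 202, 200, 200, 203, 203, 204, 203, 205, 204, 204, 204, 207, 207, 205, 207, 205, 208, 225, 241, 245, 244, 244, 242, 244, 245, 245]
262 [244, 244, 243, 246, 244, 227, 183, 184, 204, 207, 207, 204, 206, 206, 204, 205, 206, 206, 206, 204, 202, 199, 198, 200, 202, 203, 205, 210, 238, 245, 243, 243, 244, 245, 244, 245]
268 [243, 243, 244, 245, 244, 226, 254, 255, 255, 255, 255, 255, 255, 255, 255, 255, 255, 255, 255, 255, 255, 255, 255, 255, 255, 255, 255, 255, 248, 244, 244, 243, 243, 245, 245, 245]
[ 0.01727959 -0.00711452  0.0634349 ]
[0.0172773  0.00431745 0.0634398 ]
[ 0.0205625  -0.00085606  0.01668337]
```

View pics/j_crop.png

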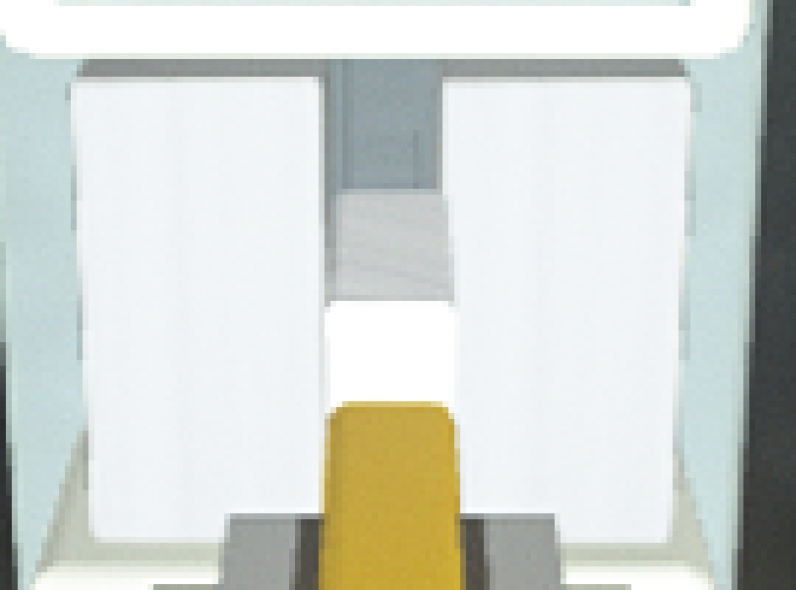

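Run:
```python
from gap import *
c,s=shot("wrist");print(s["tool_pos"],s["eef_rot"],s["force"])
Rw=R.from_euler("xyz",s["eef_rot"],degrees=True).as_matrix()
t=lambda u,v,z:(Rw.T@(px2w(c,s,(u,v),z)-s["tool_pos"]))[:2].round(5)
zf=s["tool_pos"][2]-.0447
print("gap",t(299.5,238,.05),t(319.7,238,.05),"far end",t(310,227,.05))
print("block top front corners",t(299.7,266,zf+.028),t(321.9,266,zf+.028))
print("block bottom",t(302.2,248,zf),t(320.8,248,zf))
```

```text
[0.5044778  0.1633532  0.11401012] [-1.79987737e+02 -2.16974547e-02 -1.67190363e+01] [0.63499407 0.15742131 0.11981129]
gap [ 0.0171  -0.00742] [0.0171  0.00416] far end [ 0.02364 -0.0014 ]
block top front corners [ 0.01861 -0.00598] [0.01861 0.00409]
block bottom [ 0.01765 -0.00545] [0.01765 0.0043 ]
```

```bash
python3 -m handwheel '[{"dp":[0,-0.0009,0],"turn":0,"hand":255},{"dp":[0,-0.0009,0.008],"turn":0,"hand":255},{"dp":[0,-0.0009,0.014],"turn":0,"hand":255},{"dp":[0,-0.0009,0.016],"turn":0,"hand":255},{"dp":[0,-0.0009,0.016],"turn":0,"hand":255}]'
python3 -m handwheel '[{"dp":[0,0,0.001],"turn":0,"hand":255},{"dp":[0,0,0.002],"turn":0,"hand":255},{"dp":[0,0,0.003],"turn":0,"hand":255},{"dp":[0,0,0.004],"turn":0,"hand":255},{"dp":[0,0,0.004],"turn":0,"hand":255}]'
python3 - <<'E'
from gap import *
c,s=shot("wrist","k_w");print(s["tool_pos"],s["eef_rot"],s["force"],s["ft_torque"])
cv2.imwrite("pics/k_crop.png",cv2.resize(c["pixels"][215:315,245:380,::-1],None,fx=5.9,fy=5.9,interpolation=3))
E
```

```text
t: 5.88
tool_pos: [0.5041, 0.1642, 0.0964]
eef_rot: [180.0, 0.1, -16.7]
force: [-0.2, -0.3, -1.0]
width: 0.0094
t: 6.3
tool_pos: [0.5045, 0.1644, 0.0932]
eef_rot: [180.0, 0.0, -16.7]
force: [-0.3, -0.1, -0.0]
width: 0.0096
[0.50448968 0.16437773 0.09317152] [ 1.79995667e+02  6.64668823e-03 -1.66982183e+01] [-0.28595375 -0.13222904 -0.02738257] [ 0.02351558 -0.00834417  0.0344702 ]
```

View pics/k_crop.png

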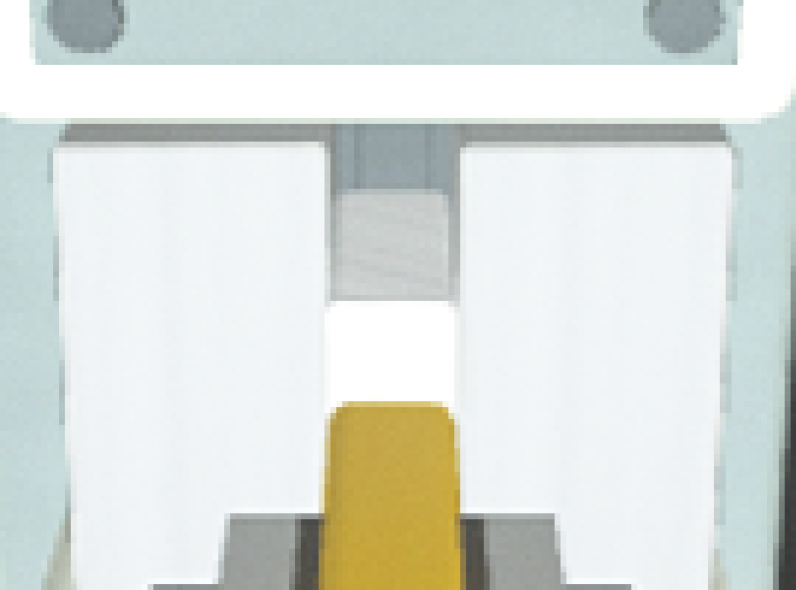

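The block's lower edge (crop px 340–448) is centred in the gap (330–460) and there is no contact force. I'll keep lowering gently.

```bash
python3 -m handwheel '[{"dp":[0,0,0.001],"turn":0,"hand":255},{"dp":[0,0,0.002],"turn":0,"hand":255},{"dp":[0,0,0.003],"turn":0,"hand":255},{"dp":[0,0,0.004],"turn":0,"hand":255},{"dp":[0,0,0.004],"turn":0,"hand":255}]'
python3 -c "
from station import observe;s=observe();print(s['force'],s['ft_torque'],s['tool_pos'],s['eef_rot'])"
```

```text
t: 6.77
tool_pos: [0.5044, 0.1644, 0.0891]
eef_rot: [180.0, 0.0, -16.7]
force: [-0.7, -0.0, -0.7]
width: 0.0093
[-0.66874914 -0.00516062 -0.69895437] [-0.00729207 -0.01765484  0.04618878] [0.50443534 0.16435575 0.08906933] [ 1.79991498e+02  1.57022204e-02 -1.67010119e+01]
```

Foot at about 44 mm and still free, so the block is in the gap.

```bash
python3 -m handwheel '[{"dp":[0,0,0.0015],"turn":0,"hand":255},{"dp":[0,0,0.003],"turn":0,"hand":255},{"dp":[0,0,0.0045],"turn":0,"hand":255},{"dp":[0,0,0.006],"turn":0,"hand":255},{"dp":[0,0,0.006],"turn":0,"hand":255}]'
python3 -m handwheel '[{"dp":[0,0,0.0015],"turn":0,"hand":255},{"dp":[0,0,0.003],"turn":0,"hand":255},{"dp":[0,0,0.0045],"turn":0,"hand":255},{"dp":[0,0,0.006],"turn":0,"hand":255},{"dp":[0,0,0.006],"turn":0,"hand":255}]'
python3 - <<'E'
from gap import *
s=observe();print(s["tool_pos"],s["force"],s["ft_torque"])
E
```

```text
t: 7.18
tool_pos: [0.5044, 0.1643, 0.0829]
eef_rot: [180.0, 0.0, -16.7]
force: [0.7, 0.3, -1.7]
width: 0.0095
t: 7.6
tool_pos: [0.5044, 0.1643, 0.077]
eef_rot: [180.0, 0.0, -16.7]
force: [-0.4, 0.7, -1.5]
width: 0.0094
[0.504388   0.16433942 0.07695566] [-0.43975165  0.72378561 -1.47168452] [-0.02785814  0.03164744  0.01905032]
```

```bash
python3 -m handwheel '[{"dp":[0,0,0.0015],"turn":0,"hand":255},{"dp":[0,0,0.003],"turn":0,"hand":255},{"dp":[0,0,0.0045],"turn":0,"hand":255},{"dp":[0,0,0.006],"turn":0,"hand":255},{"dp":[0,0,0.007],"turn":0,"hand":255}]'
python3 -m handwheel '[{"dp":[0,0,0.001],"turn":0,"hand":255},{"dp":[0,0,0.001],"turn":0,"hand":255}]'
python3 -m handwheel '[{"dp":[0,0,0.001],"turn":0,"hand":255},{"dp":[0,0,0.001],"turn":0,"hand":255}]'
python3 -m handwheel '[{"dp":[0,0,0.001],"turn":0,"hand":255},{"dp":[0,0,0.001],"turn":0,"hand":255}]'
```

```text
t: 8.02
tool_pos: [0.5045, 0.1644, 0.0701]
eef_rot: [180.0, 0.0, -16.7]
force: [-1.0, -0.3, -0.1]
width: 0.0092
t: 8.18
tool_pos: [0.5045, 0.1644, 0.0691]
eef_rot: [180.0, 0.0, -16.7]
force: [-0.1, -0.8, -1.3]
width: 0.01
t: 8.35
tool_pos: [0.5045, 0.1644, 0.0682]
eef_rot: [180.0, 0.0, -16.7]
force: [0.2, 0.3, -1.2]
width: 0.0095
t: 8.52
tool_pos: [0.5045, 0.1644, 0.0672]
eef_rot: [180.0, 0.0, -16.7]
force: [-0.0, 0.6, 0.1]
width: 0.0095
```

```bash
python3 -m handwheel '[{"dp":[0,0,0.0005],"turn":0,"hand":255},{"dp":[0,0,0.0005],"turn":0,"hand":255}]'
python3 -m handwheel '[{"dp":[0,0,0.0005],"turn":0,"hand":255},{"dp":[0,0,0.0005],"turn":0,"hand":255}]'
python3 -m handwheel '[{"dp":[0,0,0.0005],"turn":0,"hand":255},{"dp":[0,0,0.0005],"turn":0,"hand":255}]'
```

```text
t: 8.68
tool_pos: [0.5046, 0.1644, 0.0668]
eef_rot: [-180.0, -0.0, -16.7]
force: [0.0, -0.3, -0.3]
width: 0.0094
t: 8.85
tool_pos: [0.5046, 0.1644, 0.0667]
eef_rot: [-180.0, -0.0, -16.7]
force: [-1.8, -0.3, 4.9]
width: 0.0095
t: 9.02
tool_pos: [0.5047, 0.1645, 0.0666]
eef_rot: [-180.0, -0.0, -16.7]
force: [-3.6, -0.2, 10.6]
width: 0.0098
```

Run:
```python
from gap import *
c,s=shot("wrist");print(s["tool_pos"],s["force"])
cv2.imwrite("pics/l_crop.png",cv2.resize(c["pixels"][215:315,245:380,::-1],None,fx=5.9,fy=5.9,interpolation=3))
cs,_=shot("side");cv2.imwrite("pics/l_side.png",cv2.resize(cs["pixels"][180:270,220:350,::-1],None,fx=6,fy=6,interpolation=3))
```

```text
[0.50473411 0.16446558 0.06664218] [-3.62234801 -0.23643365 10.56015693]
```

View pics/l_side.png

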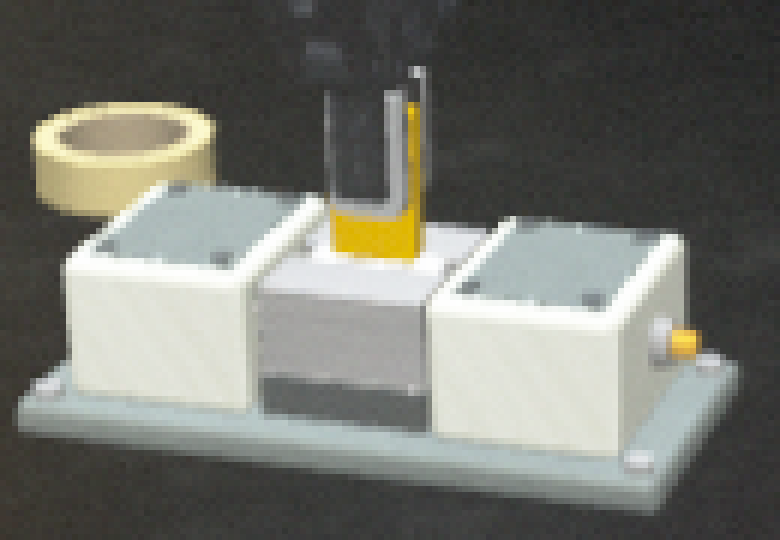

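View pics/l_crop.png

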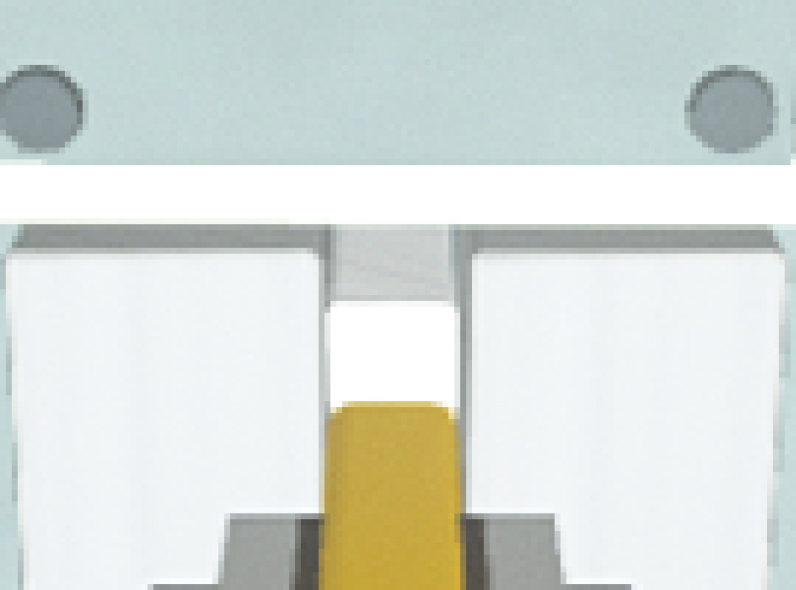

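It seated at TCP z 0.0667, exactly the predicted height, with a 5–10 N gentle reaction. The block is flush and centred in the gap. I'll ease off the pressure, release and retreat.

```bash
python3 -m handwheel '[{"dp":[0,0,-0.0007],"turn":0,"hand":255},{"dp":[0,0,-0.0007],"turn":0,"hand":255},{"dp":[0,0,-0.0007],"turn":0,"hand":160},{"dp":[0,0,-0.0007],"turn":0,"hand":120},{"dp":[0,0,-0.0007],"turn":0,"hand":120}]' 20
python3 -m handwheel '[{"dp":[0,0,0],"turn":0,"hand":110},{"dp":[0,0,-0.02],"turn":0,"hand":110},{"dp":[0,0,-0.05],"turn":0,"hand":110},{"dp":[0,0,-0.08],"turn":0,"hand":110},{"dp":[0,0,-0.12],"turn":0,"hand":110}]'
python3 -m handwheel '[{"dp":[-0.03,0,0],"turn":0,"hand":60},{"dp":[-0.06,0,0],"turn":0,"hand":60},{"dp":[-0.08,0,0],"turn":0,"hand":60},{"dp":[-0.08,0,0],"turn":0,"hand":60},{"dp":[-0.08,0,0],"turn":0,"hand":60}]'
python3 - <<'E'
from gap import *
c,s=shot("wrist","m_w");print(s["tool_pos"],s["force"])
im=rect(c,s,.05,.5045,.165,.05,6000);cv2.imwrite("pics/m_rect.png",im[:,:,::-1])
cs,_=shot("side","m_sidefull");cv2.imwrite("pics/m_side.png",cv2.resize(cs["pixels"][180:270,220:350,::-1],None,fx=6,fy=6,interpolation=3))
E
```

```text
t: 9.53
tool_pos: [0.5045, 0.1644, 0.0664]
eef_rot: [180.0, 0.0, -16.7]
force: [1.2, 0.5, -0.7]
width: 0.0444
t: 9.95
tool_pos: [0.5035, 0.1641, 0.1863]
eef_rot: [179.9, 0.2, -16.7]
force: [0.7, 0.2, 0.5]
width: 0.0489
t: 10.37
tool_pos: [0.4276, 0.1876, 0.1868]
eef_rot: [-180.0, -0.0, -16.6]
force: [0.3, 0.4, 1.4]
width: 0.0652
[0.42763391 0.18763816 0.18678945] [0.30006862 0.37615199 1.36444794]
```

View pics/m_rect.png

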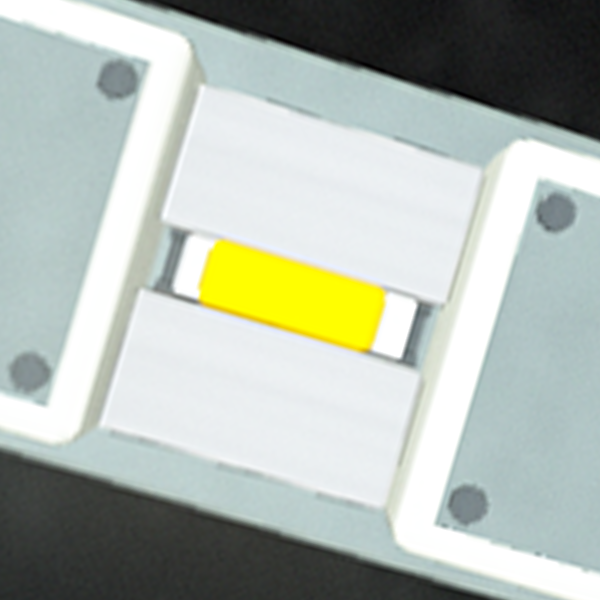

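View pics/m_side.png

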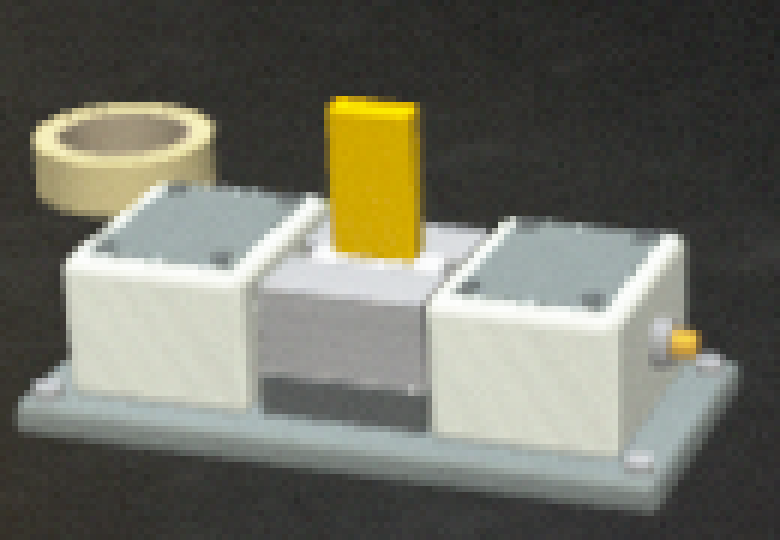

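View pics/m_sidefull.png

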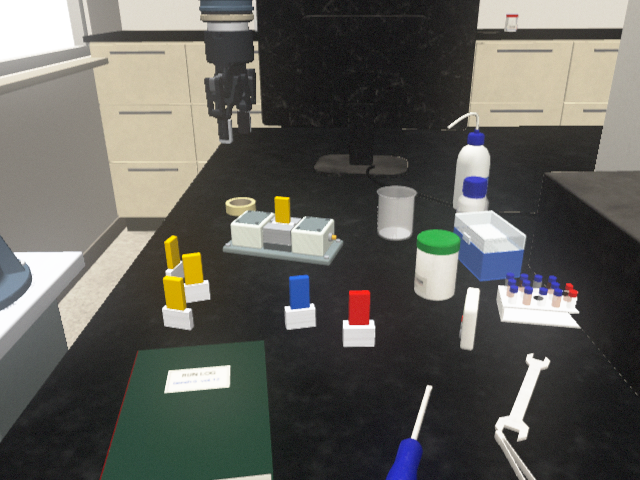

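The spacer stands upright and square in the gap (side px (283,210)). The blue and red spacers, the beaker and the jar are where they were. One last height check against the projection, then I'll hand in.

Run:
```python
from gap import *
from station import job_done
c,s=shot("side")
for z in(.088,.096,.1): print(z,w2px(c,None,[.5045,.1645,z]))
h=cv2.cvtColor(c["pixels"][180:230,265:300],cv2.COLOR_RGB2HSV)
ys,xs=np.where(cv2.inRange(h,(20,120,100),(38,255,255)));print("fin rows",ys.min()+180,ys.max()+180,"cols",xs.min()+265,xs.max()+265)
print(job_done())
```

```text
0.088 [282.70723884 201.14228573]
0.096 [282.53446545 196.6850064 ]
0.1 [282.44762899 194.44476332]
fin rows 196 222 cols 274 289
the job is handed in; nothing more can be done
None
```

The 10 mm spacer (yellow fin, the one that started farthest from the base) is seated in the holder gap, and the job is handed in. I tried only that one. The wrist camera measured the gap at about 11.5 mm, which matches the 11.2 mm jaw set, so I never tried the blue and red spacers.

- **Fit:** It slid in with no real resistance until it met the seat at the predicted height, where the reaction was 5–10 N. I then eased off, let go and backed the arm away.
- **Last checks:** The overhead and side views show it square, upright and level with the jaw tops. The top of the fin appears at row 196 in the side view, consistent with the expected 96 mm; 8 mm lower would be row 201. No check failed.
- **Small disagreement:** The overhead camera put the middle of the gap about 1 mm from where the spacer ended up. That is within the 2 mm calibration, and I corrected it from the close-up view before lowering.
- **Everything else:** The blue and red spacers, the look-alikes, the beaker and the jar were not touched. The motion finished at about 10.4 s.

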